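# Rub down the cap pieces along a model wing's curved edge

## Task

On the building board, the four dark cap pieces along the curved front edge of the balsa wing still stand proud: starting at the red root rib, run the fingertips along the row to the wing tip and press each piece fully down in turn. Make it one light pass, with the fingers on or just above the row until the last piece is down, and do not press so hard that the wing is crushed into its foam. Then take the hand away; pull no piece up, and leave the weights, the glue and all the other loose things where they are.

Things in the scene. Friction and masses are not known exactly. Their poses are not given: they have to be found in the camera images.
- board: plywood building board, 280 x 420 x 18 mm, fixed to the table, with a blue-grey foam pad 12 mm thick on it; origin: centre of its underside, on the table; z up; the wing's root is towards its +y, the wing tip towards its -y, the curved front edge of the wing towards its +x
- wing (a joint): how far the wing frame (balsa, open ribs, about 130 x 250 mm, lying on the foam; ribs and slot walls 44 mm above the table) is pushed down into the foam, m: 0 at rest, bottoms at 0.009; it moves straight down only, springs back, and gives about 1 mm for each 2 N; more than 0.007 crushes it
- cap1 (a joint): how far cap piece 1 has been pushed down, m: 0 to 0.0005 at the start (about 5 mm proud), 0.005 fully down on its hard stop; it is a sliding fit, needs about 1.5 N, and stays where it is left; negative means pulled up out of its slot
- cap1_top (a point): centre of the top of dark brown cap piece 1 of 4 (the one beside the red root rib); point's y axis lies along the piece, +y towards the root, z up; 61 mm long, 12 mm wide; centre spacing about 64 mm; top about 56 mm above the table at the start, 51 mm when down; flat for the middle 11 mm, then sloping down 10 mm over 25 mm to each end, so a fingertip sliding along at 48 to 50 mm rides it down
- cap2 (a joint): how far cap piece 2 has been pushed down, m: 0 to 0.0005 at the start (about 5 mm proud), 0.005 fully down on its hard stop; it is a sliding fit, needs about 1.5 N, and stays where it is left; negative means pulled up out of its slot
- cap2_top (a point): centre of the top of dark brown cap piece 2 of 4 (counted from the red root rib); point's y axis lies along the piece, +y towards the root, z up; 61 mm long, 12 mm wide; centre spacing about 64 mm; top about 56 mm above the table at the start, 51 mm when down; flat for the middle 11 mm, then sloping down 10 mm over 25 mm to each end, so a fingertip sliding along at 48 to 50 mm rides it down
- cap3 (a joint): how far cap piece 3 has been pushed down, m: 0 to 0.0005 at the start (about 5 mm proud), 0.005 fully down on its hard stop; it is a sliding fit, needs about 1.5 N, and stays where it is left; negative means pulled up out of its slot
- cap3_top (a point): centre of the top of dark brown cap piece 3 of 4 (counted from the red root rib); point's y axis lies along the piece, +y towards the root, z up; 61 mm long, 12 mm wide; centre spacing about 64 mm; top about 56 mm above the table at the start, 51 mm when down; flat for the middle 11 mm, then sloping down 10 mm over 25 mm to each end, so a fingertip sliding along at 48 to 50 mm rides it down
- cap4 (a joint): how far cap piece 4 has been pushed down, m: 0 to 0.0005 at the start (about 5 mm proud), 0.005 fully down on its hard stop; it is a sliding fit, needs about 1.5 N, and stays where it is left; negative means pulled up out of its slot
- cap4_top (a point): centre of the top of dark brown cap piece 4 of 4 (the last, at the wing tip); point's y axis lies along the piece, +y towards the root, z up; 61 mm long, 12 mm wide; centre spacing about 64 mm; top about 56 mm above the table at the start, 51 mm when down; flat for the middle 11 mm, then sloping down 10 mm over 25 mm to each end, so a fingertip sliding along at 48 to 50 mm rides it down
- weight_a: loose dark steel weight block 28 x 36 x 26 mm with a brass stud, lying on the board behind the wing; origin: centre of its underside; to be left alone
- weight_b: second loose steel weight block, like weight_a; origin: centre of its underside; to be left alone
- glue: loose white glue bottle, 28 mm diameter, 68 mm tall, standing on the board's corner beyond the wing tip; origin: centre of its underside; to be left alone
- sanding_block: loose red sanding block 45 x 110 x 28 mm on the table; origin: centre of its underside; to be left alone
- pin_tin: loose open brass-coloured tin of pins 75 x 95 x 40 mm on the table; origin: centre of its underside; to be left alone
- pliers: loose green-handled pliers about 130 mm long, 12 mm high, on the table; origin: on the table just behind its pivot; to be left alone
- marker: loose yellow flat pencil 120 x 12 x 10 mm on the table; origin: centre of its underside; to be left alone
- tape_roll: loose white roll, 48 mm diameter, 19 mm high, on the table; origin: centre of its underside; to be left alone

How it is judged (in metres and radians):
On the way, in this order (a step that is already met when the one before it is completed fails the run):
1. cap piece 1 (root end) is pressed down (value of joint cap1 above 0.0035 m), for 0.05 s.
2. cap piece 2 (second) is pressed down (value of joint cap2 above 0.0035 m), for 0.05 s.
3. cap piece 3 (third) is pressed down (value of joint cap3 above 0.0035 m), for 0.05 s.
4. cap piece 4 (tip end) is pressed down (value of joint cap4 above 0.0035 m), for 0.05 s.
At the end, for the whole second after the job is handed in: All four cap pieces are pushed down at least 3.5 mm of their 5 mm, the wing has sprung back up to within 1.5 mm, every loose thing is within 15 mm of where it was (value of joint each of cap1, cap2, cap3, cap4 above 0.0035 m and value of joint wing below 0.0015 m and distance of each of weight_a, weight_b, glue, sanding_block, pin_tin, pliers, marker, tape_roll from where it was at the start of the episode below 0.015 m); the robot touches nothing.
It fails at once if a cap piece is pulled up more than 3 mm out of its slot (value of joint any of cap1, cap2, cap3, cap4 below -0.003 m).
It fails at once if the wing is crushed more than 7 mm into its foam (value of joint wing above 0.007 m).
It fails at once if between pressing the first piece and the last, the TCP rises more than 60 mm above the tops (the fingertips about 40 mm) (value of joint cap1 above 0.0035 m and not (value of joint cap4 above 0.0035 m) and z of the grasp point in the frame of board above 0.116 m).
It fails at once if a bystander is moved or lifted more than 15 mm (distance of any of weight_a, weight_b, glue, sanding_block, pin_tin, pliers, marker, tape_roll from where it was at the start of the episode above 0.015 m).
It also fails if it takes over 42 s, if anything falls off the work surface, if the arm or the gripper's body presses on something with over 40 N, if the wrist force passes 120 N, or if a joint passes its speed limit or range.

## Robot

A 7-joint arm with a two-finger parallel gripper is mounted at the origin on the work surface. World frame = base frame: x ahead of the robot, y to its left, z up, the work surface at z = 0. Lengths are in m, angles in degrees, forces in N, time in s.
With the tool pointing down it reaches from about 0.425 to 0.95 m from the base axis. Payload 4.7 kg.
Tool frame: the origin (TCP) lies between the finger pads, 19 mm behind the fingertips; this is the grasp point; x points along the fingers, z is the direction in which the jaws open and shut, and the axes are right-handed (so a half turn about x gives the same grasp; the last joint's range is limited). The gripper opens to 85 mm and grips with 20 to 120 N. Pads are 22 mm wide; open, the fingers measure 114 mm over their backs; the gripper's body (76 mm by 85 mm) begins 54 mm behind the grasp point. The pads swing forward as they close: fully open they stand 13 mm farther back than shut.
Start: joints at [65.438, 26.849, -2.785, 87.806, 1.381, 65.374, -4.715], TCP at [0.263, -0.622, 0.25] pointing down, gripper open.
Joint ranges: [-148.3, 148.3], [-19.14, 114.17], [-79.39, 73.82], [5.75, 140.21], [-59.74, 239.74], [12.07, 113.84], [-152.46, 152.46]. Speed limits (degrees/s): [147.25, 147.25, 180, 180, 180, 180, 180].

## Interface

Orientations are given as a 3x3 rotation matrix whose columns are the frame's x, y, z axes.
In Python, from rig import env gives the robot as it stands. The module is installed in compiled form; this text tells all that it offers.
- The arm moves only by the tool send_rows, never from a script. Its argument "plan" is one flat list of numbers, 7 for each row, row after row: the shift along the tool's x, y, z in mm, then the turn, a rotation vector about the tool's x, y, z in degrees, then the closure, from 0 (fully open) to 1 (shut). In form: [tx, ty, tz, rx, ry, rz, fingers, tx, ty, tz, rx, ry, rz, fingers, ...]. A call has 1 to 10 rows; each row is the pose to reach, as a shift and turn from the pose commanded when the call began, along the tool's axes at that moment; what a row does not reach only later rows make up. A row lasts 1/8 s, in which the tool goes at most 62.5 mm and 10.7 degrees, less where a joint would pass 70% of its speed; a pose out of reach is approached as far as the arm can. A call with a gripper value outside its range is refused whole. The fingers move at their own pace and stop on an object; "squeeze" is the grip in N (left out, the last holds). Time passes only in rows, so rows that repeat a pose let the fingers close. It gives the time, the measured TCP pose, the force and the opening at its end, in the units of the state.
- env.state(): the state, without advancing time (a new reading comes with each control period).
- env.read_camera(name): name is "scene" or "side" or "wrist"; returns (picture, depth): 480x640x3 uint8, red, green, blue; 480x640 float32, m along the optical axis (not along the pixel's ray), 0 where there is no reading.
- env.calibration(name): a dict with "fx", "fy", "cx", "cy" (pixels), "distortion" ([k1, k2, p1, p2, k3] as OpenCV has them; the pictures are not rectified), "eye" and "attitude" of the camera in the world; the wrist camera has in their place "T_tool_cam" (4x4, takes a point from camera to tool coordinates, whose origin is the TCP and whose axes are the tool frame's). Camera axes: x right, y down, z forward; pixel columns grow to the right and rows downward; lengths in m; the calibration is good to about 2 mm. A picture is of the moment at which its call begins: read the wrist's pose just before it. calibration takes no time and is no camera call.
- env.job_done(): hands the job in, once; it reports no verdict.
Trained networks look in the newest picture that a camera, given by its name, has taken for a name from the list of things; names that differ only in an ending like _2 or _b are one class to them, and where a whole thing is asked for, a point or a joint stands for the part that bears it (a point fixed in the world has none). Each returns a list of dicts, best first, with "p" (0 to 1); they miss things now and then, are a little off and sometimes report something else, mostly with a low value. They report only what shows in the picture. A call takes as long as a camera call.
- env.masks_of(camera, name): "pixels" (480x640 bool, what is visible of it) and "extent" ([left, top, width, height] in pixels, round what is visible of it).
- env.landmark_of(camera, name): "centre" ([row, column] in pixels: a listed point, or the origin of a listed thing).
The state is a dict: "time": time; "joint_positions": joint angles; "qd": joint speeds; "joint_efforts": joint torques, N m; "position": TCP position; "ee_rot": TCP orientation; "wrist_force": force on the tool from outside, world axes, zero at the start; "torque": the same for the moment, N m; "finger_gap": finger opening in m.
Only numpy, scipy, OpenCV 4.12 (cv2) and the standard library are available. Lean on these libraries where they do the work, as an engineer would, in place of code of your own. Each camera call takes 0.05 s, during which the arm holds its last target. There are 200 camera calls.

## Working session

There is one attempt and no reset: what is moved stays moved. The work goes in short steps, Python scripts to look and compute and a tool call to move; the robot and the scene stay as the last step left them, time stands still between calls to the robot, and variables do not carry over. Pictures are saved under pics/ and viewed, about 8 in all and at most 12, crops included, and the job is handed in when it is done.

Besides the shell and the picture viewer there is one more tool, called after "Emit:" as name(argument=value, ...) on one line, values as JSON. send_rows: Moves the arm, as the interface text tells. Its arguments: {"type":"object","properties":{"plan":{"type":"array","items":{"type":"number"}},"squeeze":{"type":"number"}},"required":["plan"]}

```bash
mkdir -p pics
cat > h.py <<'E'
import numpy as np, cv2
from rig import env
def ray(cam,rc,st=None):
    c=env.calibration(cam)
    K=np.array([[c['fx'],0,c['cx']],[0,c['fy'],c['cy']],[0,0,1.]])
    u=cv2.undistortPoints(np.array([[[rc[1],rc[0]]]],float),K,np.array(c['distortion'],float))[0,0]
    d=np.array([u[0],u[1],1.])
    if cam=='wrist':
        st=st or env.state(); T=np.eye(4); T[:3,:3]=st['ee_rot']; T[:3,3]=st['position']; T=T@np.array(c['T_tool_cam']); return T[:3,3],T[:3,:3]@d
    return np.array(c['eye'],float),np.array(c['attitude'],float).reshape(3,3)@d
def atz(cam,rc,z,st=None):
    e,d=ray(cam,rc,st); return e+d*(z-e[2])/d[2]
def meas(cam,rc,depth,st=None):
    e,d=ray(cam,rc,st); r,c=int(round(rc[0])),int(round(rc[1]))
    return e+d*float(np.median(depth[r-1:r+2,c-1:c+2]))
E
python3 - <<'E'
from h import *
np.set_printoptions(precision=4,suppress=True)
s=env.state();print(s)
ims=[]
for cam in ['scene','side','wrist']:
    im,dp=env.read_camera(cam);cv2.imwrite(f'pics/{cam}0.png',im[:,:,::-1])
    print(cam,{k:v for k,v in env.calibration(cam).items() if k in('eye','T_tool_cam')})
    for n in ['cap1_top','cap2_top','cap3_top','cap4_top','glue','board','weight_a']:
        for r in env.landmark_of(cam,n)[:4]:
            try: print(n,round(r['p'],2),np.array(r['centre']),meas(cam,r['centre'],dp), atz(cam,r['centre'],.056))
            except Exception as e: print(n,r,e)
print(env.state()['time'])
E
```

```text
{'time': 0.0, 'joint_positions': array([65.4363, 26.8982, -2.7838, 87.8736,  1.3807, 65.374 , -4.7157]), 'qd': array([-0.0633, -0.0272, -0.038 , -0.0821,  0.1183,  0.0117, -0.0523]), 'joint_efforts': array([ -0.    , -51.0308,  -0.0474, -23.771 ,   0.0105,   0.0075,
         0.    ]), 'position': array([ 0.2625, -0.6213,  0.249 ]), 'ee_rot': array([[-0.0008,  0.9211,  0.3893],
       [ 0.0018,  0.3893, -0.9211],
       [-1.    , -0.0001, -0.002 ]]), 'wrist_force': array([-0.5263,  0.9106, -0.8358]), 'torque': array([-0.0066,  0.0466,  0.0284]), 'finger_gap': 0.08544483985327893}
scene {'eye': array([1.0739, 0.8121, 1.0647])}
cap1_top 0.52 [253.7 309.3] [0.5869 0.0864 0.0581] [0.5858 0.0848 0.056 ]
cap3_top 0.55 [227.6 274.7] [ 0.6102 -0.0362  0.0587] [ 0.609  -0.0385  0.056 ]
cap4_top 0.68 [211.7 264.8] [ 0.5989 -0.1045  0.0539] [ 0.5999 -0.1027  0.056 ]
cap4_top 0.38 [391.4 394.3] [0.6328 0.4681 0.0119] [0.6513 0.4825 0.056 ]
glue 0.52 [228.9 210.9] [ 0.739  -0.148   0.0341] [ 0.7461 -0.1276  0.056 ]
weight_a 0.62 [220.7 347.6] [0.4284 0.0331 0.0366] [0.4406 0.0477 0.056 ]
weight_a 
[... 396 characters left out ...]
42] [ 0.613  -0.0443  0.056 ]
cap4_top 0.53 [222.7 316.6] [ 0.6069 -0.045   0.0576] [ 0.6077 -0.0462  0.056 ]
cap4_top 0.45 [210. 328.] [ 0.6088 -0.1118  0.0536] [ 0.6075 -0.1099  0.056 ]
glue 0.72 [190.8 302.3] [ 0.7314 -0.1488  0.0417] [ 0.7227 -0.137   0.056 ]
glue 0.22 [241.  364.9] [ 0.4571 -0.0819  0.03  ] [ 0.4466 -0.0619  0.056 ]
weight_a 0.54 [243.2 363.2] [ 0.4607 -0.0787  0.0207] [ 0.4464 -0.0518  0.056 ]
weight_a 0.41 [268.6 356.8] [0.4196 0.0285 0.0391] [0.4132 0.0402 0.056 ]
wrist {'T_tool_cam': array([[-0.0009, -0.3223,  0.9466, -0.123 ],
       [-0.0006, -0.9466, -0.3223,  0.0829],
       [ 1.    , -0.0009,  0.0006,  0.0004],
       [ 0.    ,  0.    ,  0.    ,  1.    ]])}
1.2
```

Run:
```python
import cv2,numpy as np
a=cv2.imread('pics/scene0.png')[150:310,150:400];b=cv2.imread('pics/side0.png')[150:310,220:420]
a=cv2.resize(a,None,fx=3,fy=3,interpolation=cv2.INTER_CUBIC)
cv2.imwrite('pics/a1.png',a)
b=cv2.resize(b,None,fx=3.7,fy=3.7,interpolation=cv2.INTER_CUBIC)
cv2.imwrite('pics/b1.png',b)
```

```text
(no output)
```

View pics/a1.png

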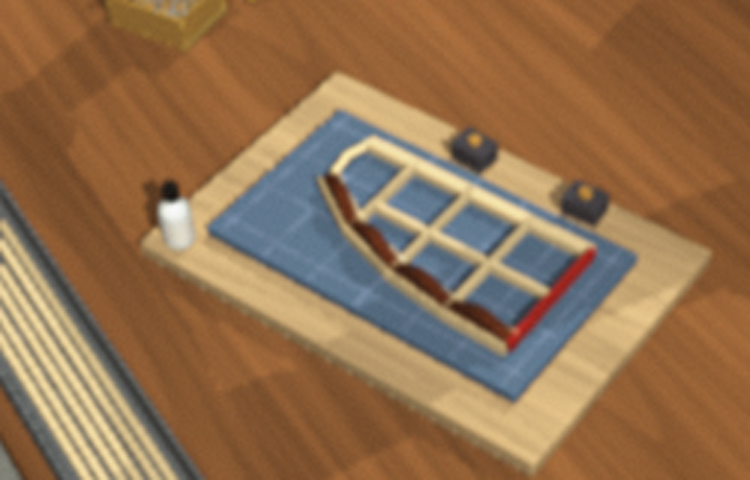

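View pics/b1.png

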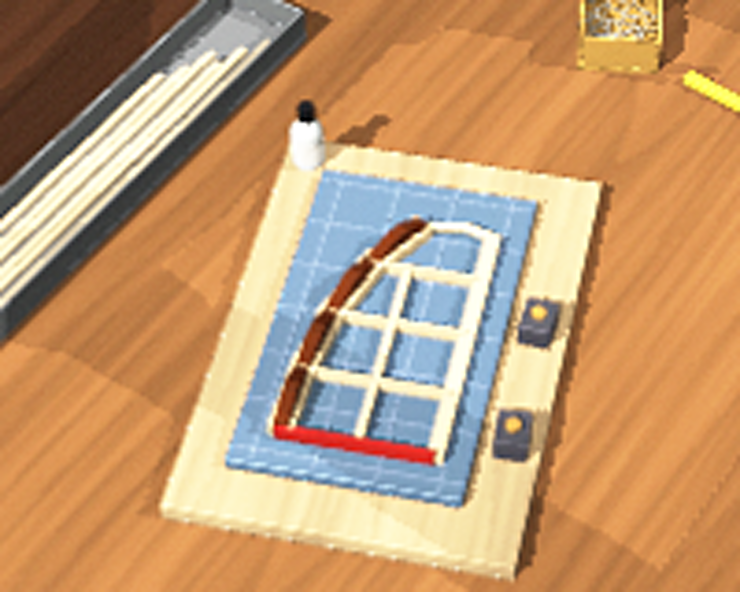

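Emit:
send_rows(plan=[-10, 45, -34, 2, 0, 0, 1, -20, 90, -68, 4, 0, 0, 1, -30, 135, -102, 6, 0, 0, 1, -40, 180, -136, 8, 0, 0, 1, -50, 225, -170, 10, 0, 0, 1, -50, 270, -203, 12, 0, 0, 1, -50, 315, -236, 14, 0, 0, 1, -50, 360, -270, 16, 0, 0, 1, -50, 405, -304, 17, 0, 0, 1, -50, 450, -338, 17, 0, 0, 1])

```text
time: 2.45
position: [0.5465, -0.1337, 0.3004]
ee_rot: [[0.001, 0.995, 0.103], [-0.0, 0.103, -0.995], [-1.0, 0.001, 0.001]]
wrist_force: [0.8, 0.4, -0.3]
finger_gap: -0.0
```

Emit:
send_rows(plan=[0, 35, -46, 0, 0, 0, 1, 0, 70, -92, 0, 0, 0, 1, 0, 82, -112, 0, 0, 0, 1, 0, 82, -112, 0, 0, 0, 1, 0, 82, -112, 0, 0, 0, 1])

```text
time: 3.08
position: [0.6154, -0.0172, 0.2999]
ee_rot: [[-0.0, 0.995, 0.101], [-0.001, 0.101, -0.995], [-1.0, -0.001, 0.001]]
wrist_force: [-0.4, -0.5, -0.8]
finger_gap: 0.0002
```

Run:
```python
from h import *
np.set_printoptions(precision=4,suppress=True)
s=env.state();print(s['position'],s['time'],np.abs(s['qd']).max())
cam='wrist'
im,dp=env.read_camera(cam);cv2.imwrite('pics/w1.png',im[:,:,::-1]);np.save('w1.npy',dp)
for n in ['cap1_top','cap2_top','cap3_top','cap4_top']:
    for r in env.landmark_of(cam,n)[:4]:
        print(n,round(r['p'],2),np.array(r['centre']),meas(cam,r['centre'],dp,s), atz(cam,r['centre'],.056,s))
```

```text
[ 0.6154 -0.0172  0.2999] 3.075 0.953731716488337
cap1_top 0.7 [217.  199.9] [0.5834 0.0853 0.0547] [0.5838 0.0849 0.056 ]
cap2_top 0.83 [204.5 267.9] [0.6012 0.0239 0.0546] [0.6016 0.0238 0.056 ]
cap3_top 0.73 [202.4 338.5] [ 0.6096 -0.0393  0.0552] [ 0.6098 -0.0392  0.056 ]
cap4_top 0.82 [208.8 406.1] [ 0.6097 -0.1013  0.0543] [ 0.6101 -0.1009  0.056 ]
```

View pics/w1.png

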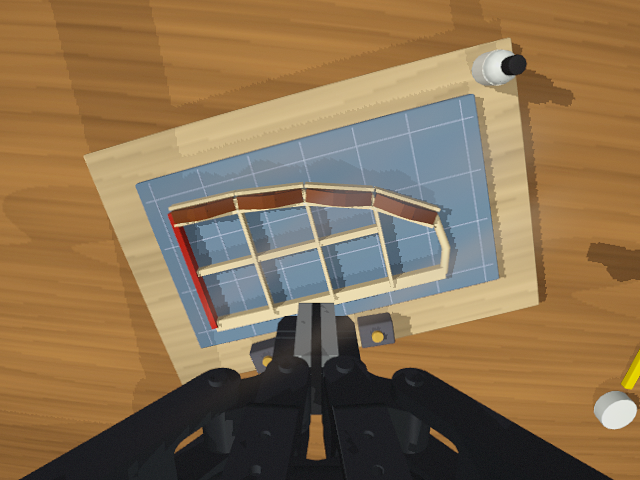

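Emit:
send_rows(plan=[30, -6, -30, 0, 0, 0, 1, 75, -12, -60, 0, 0, 0, 1, 120, -18, -90, 0, 0, 0, 1, 165, -21, -105, 0, 0, 0, 1, 200, -21, -105, 0, 0, 0, 1, 213, -21, -105, 0, 0, 0, 1, 213, -21, -105, 0, 0, 0, 1, 213, -21, -105, 0, 0, 0, 1, 213, -21, -105, 0, 0, 0, 1])

```text
time: 4.45
position: [0.5851, 0.0868, 0.0885]
ee_rot: [[0.003, 0.995, 0.102], [0.0, 0.102, -0.995], [-1.0, 0.003, -0.0]]
wrist_force: [0.4, -0.1, -0.0]
finger_gap: -0.0001
```

Run:
```python
from h import *
s=env.state();print(s['position'],s['wrist_force'])
for c in ['side','wrist']:
    im,dp=env.read_camera(c)
    im=im[:,:,::-1]
    im=cv2.resize(im[180:300,240:400],(640,480)) if c=='side' else im
    cv2.imwrite(f'pics/{c}2.png',im)
```

```text
[0.58507431 0.08679272 0.08850371] [ 0.39214861 -0.06265087 -0.01899119]
```

View pics/wrist2.png

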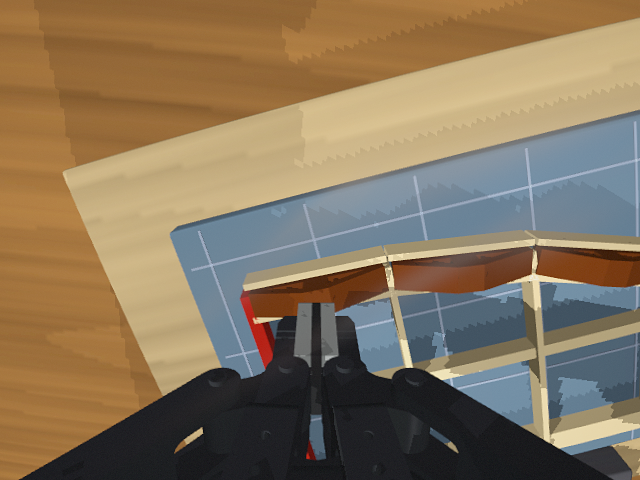

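Emit:
send_rows(plan=[6, 0, 0, 0, 0, 0, 1, 12, 0, 0, 0, 0, 0, 1, 15, 0, 0, 0, 0, 0, 1, 15, 0, 0, 0, 0, 0, 1])

```text
time: 5.05
position: [0.5839, 0.0868, 0.0716]
ee_rot: [[-0.001, 0.995, 0.103], [-0.0, 0.103, -0.995], [-1.0, -0.001, 0.0]]
wrist_force: [-0.3, 0.4, 1.2]
finger_gap: 0.0
```

Emit:
send_rows(plan=[2, 0, 0, 0, 0, 0, 1, 2, 0, 0, 0, 0, 0, 1, 3, 0, 0, 0, 0, 0, 1, 3, 0, 0, 0, 0, 0, 1])

```text
time: 5.55
position: [0.584, 0.0868, 0.0691]
ee_rot: [[-0.0, 0.995, 0.103], [-0.0, 0.103, -0.995], [-1.0, -0.0, 0.0]]
wrist_force: [0.1, -0.2, 1.7]
finger_gap: 0.0
```

Emit:
send_rows(plan=[1, 0, 0, 0, 0, 0, 1, 2, 0, 0, 0, 0, 0, 1, 2, 0, 0, 0, 0, 0, 1])

```text
time: 5.92
position: [0.5841, 0.0869, 0.0673]
ee_rot: [[0.0, 0.995, 0.103], [-0.0, 0.103, -0.995], [-1.0, -0.0, 0.0]]
wrist_force: [-1.7, 0.3, 4.7]
finger_gap: -0.0001
```

Emit:
send_rows(plan=[0, 1, 7, 0, 0, 0, 1, 0, 2.5, 14, 0, 0, 0, 1, 0, 4, 21, 0, 0, 0, 1, 0, 5, 28, 0, 0, 0, 1, 0, 6.5, 36, 0, 0, 0, 1, 0, 8, 43, 0, 0, 0, 1, 0, 9, 50, 0, 0, 0, 1, 0, 10.5, 57, 0, 0, 0, 1, 0, 11.5, 64, 0, 0, 0, 1, 0, 11.5, 66, 0, 0, 0, 1])

```text
time: 7.18
position: [0.603, 0.0219, 0.0674]
ee_rot: [[0.001, 0.995, 0.102], [0.0, 0.102, -0.995], [-1.0, 0.001, 0.0]]
wrist_force: [0.2, 3.5, 4.1]
finger_gap: -0.0001
```

Emit:
send_rows(plan=[0, 0.5, 7, 0, 0, 0, 1, 0, 1, 14, 0, 0, 0, 1, 0, 1, 21, 0, 0, 0, 1, 0, 1.5, 28, 0, 0, 0, 1, 0, 1.5, 35, 0, 0, 0, 1, 0, 1.5, 42, 0, 0, 0, 1, 0, 1.5, 49, 0, 0, 0, 1, 0, 1, 56, 0, 0, 0, 1, 0, 1, 63, 0, 0, 0, 1, 0, 1, 64, 0, 0, 0, 1])

```text
time: 8.43
position: [0.6104, -0.0421, 0.0674]
ee_rot: [[0.001, 0.995, 0.102], [-0.0, 0.102, -0.995], [-1.0, 0.001, 0.001]]
wrist_force: [-0.2, 1.7, 4.9]
finger_gap: 0.0004
```

Emit:
send_rows(plan=[0, 0, 7, 0, 0, 0, 1, 0, -0.5, 14, 0, 0, 0, 1, 0, -1, 21, 0, 0, 0, 1, 0, -2, 28, 0, 0, 0, 1, 0, -3, 35, 0, 0, 0, 1, 0, -4, 42, 0, 0, 0, 1, 0, -5, 49, 0, 0, 0, 1, 0, -6, 56, 0, 0, 0, 1, 0, -6.5, 61, 0, 0, 0, 1, 0, -6.5, 61, 0, 0, 0, 1])

```text
time: 9.68
position: [0.6101, -0.1037, 0.0674]
ee_rot: [[0.001, 0.995, 0.102], [-0.001, 0.102, -0.995], [-1.0, 0.001, 0.001]]
wrist_force: [0.7, 0.3, 4.4]
finger_gap: 0.0001
```

Emit:
send_rows(plan=[-3, 0, 0, 0, 0, 0, 1, -8, 0, 0, 0, 0, 0, 1, -35, 0, 0, 0, 0, 0, 1, -80, 0, 0, 0, 0, 0, 1, -130, 0, -30, 0, 0, 0, 1, -180, 6, -60, 0, 0, 0, 1, -230, 14, -86, 0, 0, 0, 1, -232, 14, -86, 0, 0, 0, 1, -232, 14, -86, 0, 0, 0, 1, -232, 14, -86, 0, 0, 0, 1])

```text
time: 10.92
position: [0.6137, -0.017, 0.2969]
ee_rot: [[-0.004, 0.995, 0.101], [-0.001, 0.101, -0.995], [-1.0, -0.004, 0.0]]
wrist_force: [0.4, -0.8, 0.7]
finger_gap: -0.0002
```

Run:
```python
from h import *
np.set_printoptions(precision=4,suppress=True)
s=env.state();print(s['position'],s['wrist_force'],s['time'])
cam='wrist'
im,dp=env.read_camera(cam)
old=np.load('w1.npy')
for n in ['cap1_top','cap2_top','cap3_top','cap4_top']:
    for r in env.landmark_of(cam,n)[:1]:
        print(n,round(r['p'],2),np.array(r['centre']),meas(cam,r['centre'],dp,s))
o=cv2.imread('pics/w1.png')[150:340,140:560]; w=im[150:340,140:560,::-1]
cv2.imwrite('pics/cmp.png',cv2.resize(np.vstack([o,w]),None,fx=1.5,fy=1.5))
```

```text
[ 0.6137 -0.017   0.2969] [ 0.4225 -0.7768  0.6548] 10.925
cap1_top 0.79 [209.9 200.9] [0.5871 0.0852 0.0499]
cap2_top 0.82 [198.7 265.4] [0.6034 0.0269 0.05  ]
cap3_top 0.74 [198.1 340.1] [ 0.6106 -0.0402  0.0499]
cap4_top 0.64 [206.7 404.4] [ 0.6087 -0.0995  0.0501]
```

View pics/cmp.png

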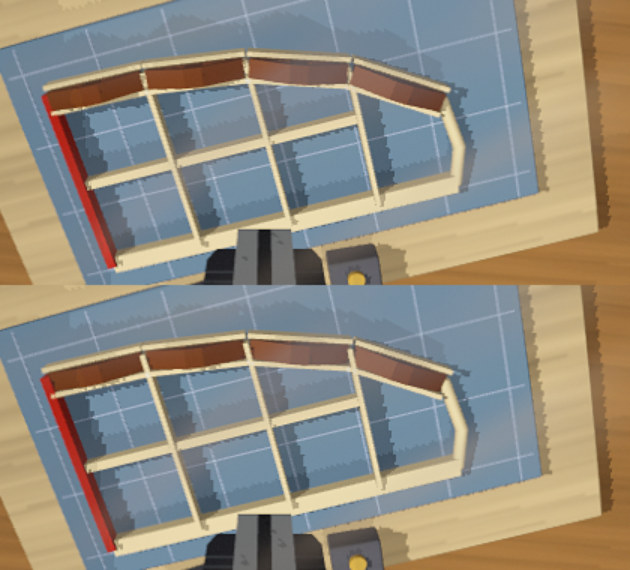

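The bottom half of the picture, taken after the pass, shows all four caps (about row 360 to 385) sitting lower between the slot walls. The wing, the weight in view and the board have not moved.

```bash
python3 -c "
from rig import env
env.job_done()"
```

```text
the job is handed in; nothing more can be done
```

All four cap pieces are pressed down in one pass from the red root rib to the wing tip, and the job is handed in. No verdict was reported.

- **Pass:** I shut the fingers, pressed cap 1 at its centre, then slid along caps 2, 3 and 4 with the fingertips held at about 48 mm. Then I lifted the hand straight up and away. It took about 11 s of the 42 s allowed.
- **Force:** The vertical force, read as the fingers stopped on each cap, was 4.1 to 4.9 N. By the 2 N per mm in the text, that is about 2 to 2.5 mm of wing travel, against the 7 mm limit.
- **Caps:** The depth readings from the wrist camera put the cap tops at 54.3 to 55.2 mm before and 49.9 to 50.1 mm after. That is 4.2 to 5.3 mm down each, above the 3.5 mm needed. Both sets read about 1 mm below the heights in the text, within the calibration.
- **Hand clear:** The TCP is at 0.297 m, touching nothing, and the force reading is within noise of zero.
- **Not measured:** The last picture showed the wing and one weight apparently unmoved. I did not measure the wing's spring-back or re-measure the other loose things, but the hand only came down over the cap row.

No check failed or disagreed.

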